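# Take the cured crown die out of the squeeze-and-turn bell

### The job

The crown die has finished curing under the metal bell of the small round curing unit. Squeeze the bell's two side tabs together and, while squeezing, turn the bell anticlockwise (seen from above) by about a sixth of a turn to its stop, then lift it straight off and stand it upright on the bench, well clear of the unit. Then pick the die off its plinth and stand it upright on the round cork slab, leaving the other things on the bench where they are.

Things in the scene. Friction and masses are not known exactly. Their poses are not given: they have to be found in the camera images.
- unit: curing unit fixed to the bench: round grey housing 108 mm wide, flat deck 30 mm above the bench, black control panel reaching 72 mm out on its own -x side. Origin: centre of its underside, z up. On the deck stands a bayonet collar, outer diameter 83, top 42.5 mm above the bench, holding the bell; in its middle a plinth 20 mm wide, top 46 mm above the bench, carries the die.
- bell: loose hollow aluminium bell over the die, 0.17 kg, 56 mm high; wall diameter 41 outside, 35 inside, ceiling 50 mm up; foot flange 60 wide, 5 thick, with two lugs reaching to diameter 67. Origin: centre of its underside, z up; x axis runs through the tabs (tab_a at +x, tab_b at -x). It starts locked in the collar, underside on the deck, x axis parallel to the unit's. It stands by itself on the bench.
- tab_a_pad (a point): middle of the outer face of the black spring tab on the bell's +x side, 34 mm above the bell's underside (moves with the tab). Tab faces are flat, 20 mm wide, 28 mm high (18 to 46 mm above the bell's underside), 62 mm apart when out, 48 mm when fully pressed. Fingers have free room beside them down to the collar's top (12.5 mm above the bell's underside).
- tab_b_pad (a point): the same on the tab at the bell's -x side. With both tabs pressed the bell turns easily, anticlockwise from above only, up to a stop at 64 degrees (1.12 rad); from 52 degrees on it can be lifted straight up. At 60 degrees the tabs click out if let go; it can then be lifted too.
- tab_a (a joint): how far tab a is pressed inward: 0 = out (locked), 0.007 m = fully in. Spring: 2.7 N at 0, 9 N fully in. Each tab must be in by about 0.006 before the bell turns.
- tab_b (a joint): the same for tab b.
- die: loose tooth die with a crown, cream coloured, 14 g, 13 (x) by 15 (y) by 23 mm high, standing upright on the plinth under the bell. Origin: centre of its underside, z up; top 69 mm above the bench at the start.
- slab: round slab of plain cork, 96 mm in diameter and 10 mm thick, fixed on the bench to the left or the right of the unit. Origin: centre of its underside, z up.
- study_model: bystander: light blue plaster model of a jaw, 84 x 75 x 39 mm, loose on the bench on the other side of the unit from the slab. Origin: centre of its underside.
- die_block: bystander: beige stone block 51 x 56 x 27 mm, loose on the bench behind the unit. Origin: centre of its underside.
- wax_pot: bystander: dark round wax pot, 65 mm in diameter, 52 mm high, fixed on the bench at the back left. Origin: centre of its underside.
Things that resemble listed ones, but are neither listed nor needed, are in the scene too. Leave any yellow look-alike of the unit alone. There is more than one size of the slab; the one meant has the size given above.

How it is judged:
By the outcome, as a careful person would: the job done as asked, in the order asked, and still so for the second after the job is handed in, with the robot touching nothing.
It also fails if it takes over 54 s, if anything falls off the work surface, if the arm or the gripper's body presses on something with over 40 N, if the wrist force passes 120 N, or if a joint passes its speed limit or range.

### The arm

A 6-joint arm with a two-finger parallel gripper is mounted at the origin on a cart in front of the work surface, level with it; the furniture and walls round the work are solid. World frame = base frame: x ahead of the robot, y to its left, z up, the work surface at z = 0. Lengths are in m, angles in rad, forces in N, time in s.
With the tool pointing down it reaches from about 0.15 to 0.775 m from the base axis. Payload 6.1 kg.
Tool frame: the origin (TCP) lies on the front face of the gripper's body, between the roots of the fingers; the fingertips stand 73 mm ahead of it and the grasp point (between the pads) lies manip.grip_point_offset ahead of it (manip.grip_point_offset is the distance from the TCP to the grasp point, in m); z points along the fingers, y is the direction in which the jaws open and shut (so a half turn about z gives the same grasp; the last joint's range is limited). The gripper opens to 85 mm and grips with 20 to 120 N. Pads are 22 mm wide; open, the fingers measure 114 mm over their backs; the gripper's body (76 mm by 85 mm) begins 54 mm behind the grasp point. The pads swing forward as they close: fully open they stand 13 mm farther back than shut.
Start: joints at [-1.26, 0.126, -0.04, 1.405, 0, 1.571], TCP at [0.161, -0.5, 0.304] pointing down, gripper open.
Joint ranges: [-2.72, 2.72], [-0.95, 1.95], [-1.27, 1.35], [-1.78, 2.02], [-1.46, 1.47], [-3.14, 3.14]. Speed limits (rad/s): [2.39, 2.39, 3.01, 3.14, 3.14, 3.14].

### API

Orientations are given as a unit quaternion [x, y, z, w].
In Python, from workcell import manip, eyes gives the robot as it stands.
- The arm moves only by the tool play_rows, never from a script. Its argument "rows" is a list of rows, each a list of 3 entries, a list of its own where there are three numbers: the gripper's target within -1 to 1 (fully open at 1, half-way at 0, shut at -1), then the shift along the tool's x, y, z in cm, then the turn, a rotation vector about the tool's x, y, z in degrees. In form: [[gripper, [x, y, z], [rx, ry, rz]], ...]. A call has 1 to 8 rows; each row shifts and turns the commanded pose from where the row before left it, along the tool's axes as they then stand; what a row does not reach is not made up. A row lasts 1/12 s, in which the tool goes at most 41.7 mm and 7.16 degrees, less where a joint would pass 70% of its speed; a pose out of reach is approached as far as the arm can. A call is refused whole if a number of a shift passes 4.17 or a number of a turn 7.16, either way. A call with a gripper value outside its range is refused whole. The fingers move at their own pace and stop on an object; "newtons" is the grip in N (left out, the last holds). Time passes only in rows, so rows that do not move let the fingers close. It gives the time, the measured TCP pose, the force and the opening at its end, in the units of the state.
- manip.state(): the state, without advancing time (a new reading comes with each control period).
- eyes.camera(name): name is "scene" or "top"; returns the picture (400x640x3 uint8, red, green, blue); there is no depth.
- eyes.camera_info(name): a dict with "camera_matrix" (3x3 intrinsics, pixels), "dist" ([k1, k2, p1, p2, k3] as OpenCV has them; the pictures are not rectified), "extrinsics" (4x4, takes a point from world to camera coordinates). Camera axes: x right, y up, looking along -z (the intrinsics and any distortion apply to the point x, -y, -z); pixel columns grow to the right and rows downward; lengths in m; the calibration is good to about 2 mm. A picture is of the moment at which its call begins. camera_info takes no time and is no camera call.
- manip.sign_off(): hands the job in, once; it reports no verdict.
Trained networks look in the newest picture that a camera, given by its name, has taken for a name from the list of things; names that differ only in an ending like _2 or _b are one class to them, and where a whole thing is asked for, a point or a joint stands for the part that bears it (a point fixed in the world has none). Each returns a list of dicts, best first, with "conf" (0 to 1); they miss things now and then, are a little off and sometimes report something else, mostly with a low value. They report only what shows in the picture. A call takes as long as a camera call. They do not tell look-alikes from the thing itself.
- eyes.look_for(name, camera): "extent" ([left, top, width, height] in pixels, round what is visible of it).
- eyes.silhouettes(name, camera): "region" (400x640 bool, what is visible of it) and "extent" ([left, top, width, height] in pixels, round what is visible of it).
The state is a dict: "t": time; "joints": joint angles; "qd": joint speeds; "joint_efforts": joint torques, N m; "eef_pos": TCP position; "orientation": TCP orientation; "force": force on the tool from outside, world axes, zero at the start; "ft_torque": the same for the moment, N m; "finger_gap": finger opening in m.
Only numpy, scipy, OpenCV 4.12 (cv2) and the standard library are available. Lean on these libraries where they do the work, as an engineer would, in place of code of your own. Each camera call takes 0.05 s, during which the arm holds its last target.

## Working session

There is one attempt and no reset: what is moved stays moved. The work goes in short steps, Python scripts to look and compute and a tool call to move; the robot and the scene stay as the last step left them, time stands still between calls to the robot, and variables do not carry over. Pictures are saved under pics/ and viewed, and the job is handed in when it is done.

Besides the shell and the picture viewer there is one more tool, called after "Call:" by a JSON object that holds its "name" and its "arguments". play_rows: Moves the arm, as the interface text tells. Its arguments: {"type":"object","properties":{"rows":{"type":"array","items":{"type":"array"}},"newtons":{"type":"number"}},"required":["rows"]}

```bash
ls; mkdir -p pics; python3 - <<'E'
from workcell import manip, eyes
import cv2
print(manip.state(), manip.grip_point_offset)
for n in("scene","top"):
    im=eyes.camera(n); cv2.imwrite(f"pics/{n}0.png",im[:,:,::-1]); i=eyes.camera_info(n); print(n,i)
E
```

```text
pics
{'t': 0.0, 'joints': array([-1.25998572e+00,  1.26387374e-01, -4.06260821e-02,  1.40540133e+00,
        1.86411677e-05,  1.57082538e+00]), 'qd': array([-0.00040587,  0.00096039, -0.00155664, -0.00016177,  0.00163768,
       -0.00071873]), 'joint_efforts': array([ 2.60465458e-03, -4.35919690e+01,  3.52921593e+01,  1.74232299e-02,
        1.61037165e-04,  1.41224461e-06]), 'eef_pos': array([ 0.16047366, -0.49955961,  0.30311624]), 'orientation': array([ 9.87950805e-01,  1.54766121e-01, -1.16055963e-04, -8.00915861e-04]), 'force': array([ 0.05433003, -0.7735629 , -0.22239509]), 'ft_torque': array([-0.0279997 ,  0.04311219,  0.02579324]), 'finger_gap': 0.08523495871784173} 0.0539
scene {'camera_matrix': array([[438.32239423,   0.        , 317.16327019],
       [  0.        , 438.32239423, 195.50687274],
       [  0.        ,   0.        ,   1.        ]]), 'dist': array([0.02391403, 0.        , 0.        , 0.        , 0.        ]), 'extrinsics': array([[-0.89130124, -0.453225  ,  0.01300749,  0.59314337],
       [ 0.32579595, -0.62022306,  0.71356875, -0.20032915],
       [-0.31533965,  0.6402425 ,  0.70046445, -1.13817799],
       [ 0.        ,  0.        ,  0.        ,  1.        ]])}
top {'camera_matrix': array([[472.47845403,   0.        , 319.90091527],
       [  0.        , 472.47845403, 199.76336121],
       [  0.        ,   0.        ,   1.        ]]), 'dist': array([0.02569946, 0.        , 0.        , 0.        , 0.        ]), 'extrinsics': array([[-0.01957925, -0.9997522 ,  0.01059169,  0.07345883],
       [ 0.9990459 , -0.01914959,  0.03925015, -0.61759042],
       [-0.0390376 ,  0.01135007,  0.99917328, -1.25143479],
       [ 0.        ,  0.        ,  0.        ,  1.        ]])}
```

View pics/scene0.png

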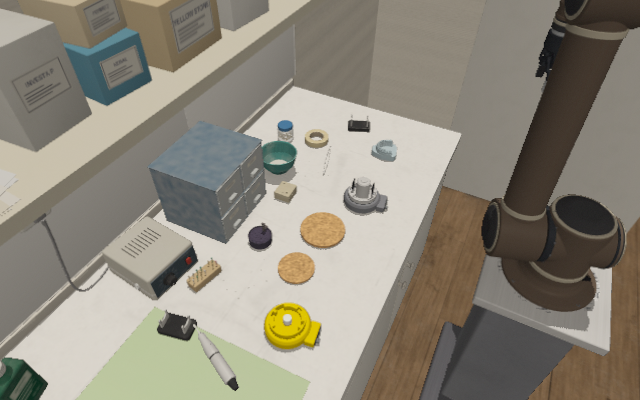

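View pics/top0.png

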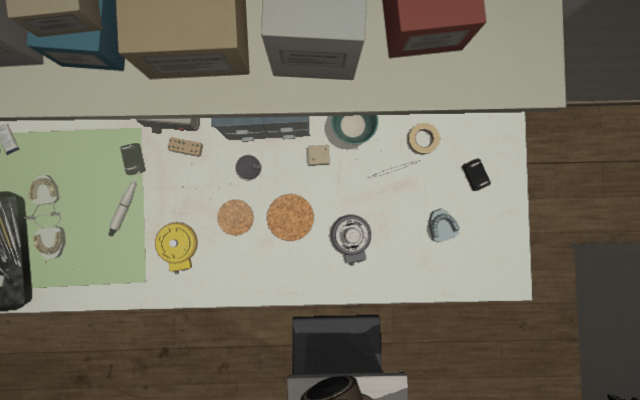

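The scene picture shows the grey unit at (363,192), and the top picture shows it at (351,235). The yellow look-alike is at top (176,243). There are two cork slabs, at top (236,217) and (290,217). The model is at top (443,226). Next I'll measure these.

```bash
cat > h.py <<'E'
import numpy as np, cv2
from workcell import manip, eyes
I={n:eyes.camera_info(n) for n in("scene","top")}
def ray(n,uv):
    i=I[n];p=cv2.undistortPoints(np.array([[uv]],float),i["camera_matrix"],i["dist"])[0,0]
    E=i["extrinsics"];R,t=E[:3,:3],E[:3,3]
    return -R.T@t, R.T@np.array([p[0],-p[1],-1.])
def at(n,uv,z):
    c,d=ray(n,uv);return c+d*(z-c[2])/d[2]
def proj(n,P):
    i=I[n];E=i["extrinsics"];q=np.atleast_2d(P)@E[:3,:3].T+E[:3,3];q=q*[1,-1,-1]
    return cv2.projectPoints(q,np.zeros(3),np.zeros(3),i["camera_matrix"],i["dist"])[0][:,0]
def tri(a,b):
    (c1,d1),(c2,d2)=ray("scene",a),ray("top",b)
    s=np.linalg.lstsq(np.c_[d1,-d2],c2-c1,rcond=None)[0]
    return (c1+s[0]*d1+c2+s[1]*d2)/2, np.linalg.norm(c1+s[0]*d1-c2-s[1]*d2)
def shot(n,f,box=None,k=1):
    im=eyes.camera(n)[:,:,::-1].copy()
    if box: x,y,w,h=box; im=im[y:y+h,x:x+w]
    cv2.imwrite("pics/"+f,cv2.resize(im,None,fx=k,fy=k,interpolation=cv2.INTER_CUBIC)); return im
E
python3 - <<'E'
from h import *
shot("top","tc.png",(200,170,200,110),4); shot("scene","sc.png",(320,155,90,70),8)
for c in("top","scene"):
  for n in("unit","bell","tab_a","tab_a_pad","die","slab","study_model","die_block","wax_pot"):
    try: r=eyes.silhouettes(n,c)
    except Exception as e: print(n,e);continue
    for d in r[:4]:
        m=d["region"].astype(np.uint8); ys,xs=np.nonzero(m)
        o=""
        if n=="slab":
            k=max(cv2.findContours(m,0,1)[0],key=len)[:,0].astype(float)
            P=np.array([at(c,q,.01)[:2] for q in k]).astype(np.float32)
            o=cv2.minEnclosingCircle(P); e=cv2.fitEllipse(P); o=(o,e)
        print(c,n,round(d["conf"],2),d["extent"],xs.mean().round(1),ys.mean().round(1),len(xs),o, at(c,(xs.mean(),ys.mean()),.01).round(3))
E
```

```text
top unit 0.85 [156.1, 221.2, 40.4, 52.2] 176.2 245.3 1609  [0.506 0.445 0.01 ]
top unit 0.82 [330.3, 213.8, 39.3, 50.8] 350.6 238.7 946  [ 0.513 -0.018  0.01 ]
top bell 0.85 [344.1, 221.5, 19.9, 24.0] 351.2 234.5 417  [ 0.525 -0.02   0.01 ]
top slab 0.87 [264.8, 191.6, 48.7, 49.9] 289.6 217.3 1698 (((0.5737982392311096, 0.14266572892665863), 0.06284063309431076), ((0.5737765431404114, 0.14340661466121674), (0.1208295151591301, 0.12264138460159302), 121.30813598632812)) [0.574 0.143 0.01 ]
top slab 0.8 [216.0, 200.0, 36.7, 35.5] 234.8 216.7 1013 (((0.5787628293037415, 0.2892273962497711), 0.048718273639678955), ((0.5781571865081787, 0.2891351580619812), (0.09143651276826859, 0.09502710402011871), 44.48283767700195)) [0.578 0.289 0.01 ]
top study_model 0.92 [429.6, 209.2, 31.8, 29.3] 442.6 225.5 729  [ 0.544 -0.265  0.01 ]
top die_block 0.71 [310.9, 146.5, 17.9, 16.7] 317.9 154.5 343  [0.741 0.065 0.01 ]
top wax_pot 0.81 [237.9, 154.1, 23.1, 26.6] 247.7 166.7 493  [0.711 0.253 0.01 ]
scene unit 0.81 [342.9, 186.5, 47.8, 27.5] 365.5 201.8 742  [ 0.511 -0.013  0.01 ]
scene unit 0.65 [264
[... 375 characters left out ...]
 0.14119091629981995), (0.12371435016393661, 0.12913133203983307), 13.016725540161133)) [0.575 0.143 0.01 ]
scene slab 0.6 [279.1, 251.7, 37.2, 35.9] 296.1 267.5 938 (((0.5799204707145691, 0.2881949841976166), 0.05092867091298103), ((0.5792754888534546, 0.289231538772583), (0.09300480037927628, 0.0985412448644638), 36.44365310668945)) [0.579 0.291 0.01 ]
scene study_model 0.96 [372.6, 140.2, 26.8, 23.2] 385.1 149.9 449  [ 0.547 -0.272  0.01 ]
scene die_block 0.68 [274.4, 183.3, 23.3, 17.1] 285.3 191.4 323  [0.744 0.059 0.01 ]
scene wax_pot 0.79 [247.2, 224.6, 27.7, 24.6] 260.1 236.8 474  [0.715 0.246 0.01 ]
scene wax_pot 0.61 [371.2, 143.2, 27.0, 17.3] 384.9 150.2 416  [ 0.547 -0.27   0.01 ]
```

View pics/tc.png

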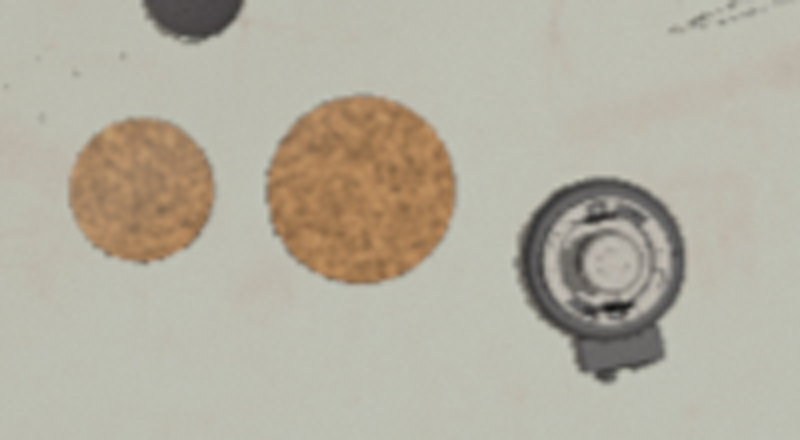

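View pics/sc.png

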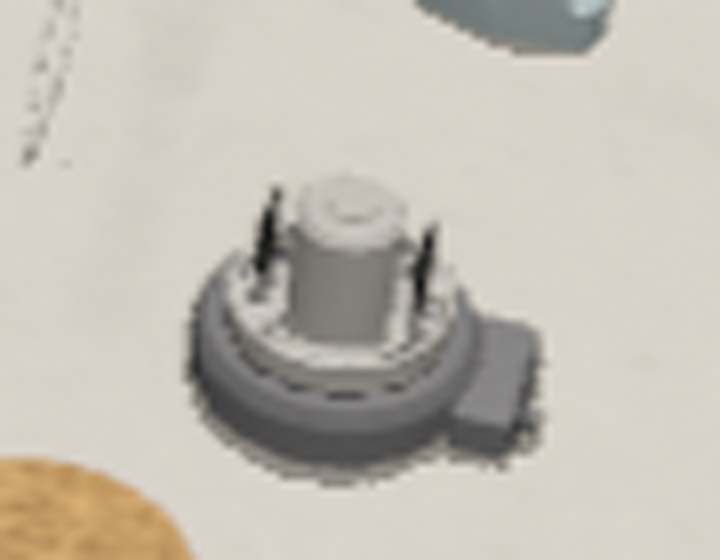

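The slab meant is the one at top (236,217). Its fitted diameter is 92–98 mm, against about 122 mm for the one at (290,217). The unit meant is the grey one at (351,235), not the yellow one. Next I'll fix the unit's pose with an overlay.

```bash
cat > ov.py <<'E'
from h import *
def overlay(x,y,yaw,tag):
    a=np.linspace(0,2*np.pi,90);c,s=np.cos(yaw),np.sin(yaw);R=np.array([[c,-s,0],[s,c,0],[0,0,1]])
    def circ(r,z): return np.c_[r*np.cos(a),r*np.sin(a),0*a+z]
    def rect(xx,z0,z1): return np.array([[xx,-.01,z0],[xx,.01,z0],[xx,.01,z1],[xx,-.01,z1],[xx,-.01,z0]])
    L=[(circ(.054,.03),(0,0,255)),(circ(.0415,.0425),(255,0,0)),(circ(.0205,.086),(0,200,0)),(rect(.031,.048,.076),(255,0,255)),(rect(-.031,.048,.076),(255,255,0)),(np.array([[-.072,-.02,.02],[-.072,.02,.02]]),(0,255,255))]
    for n,b in(("top",(310,195,80,80)),("scene",(320,160,90,70))):
        k=8 if n=="scene" else 7
        im=cv2.imread("pics/%s0.png"%n);X,Y,w,h=b
        im=cv2.resize(im[Y:Y+h,X:X+w],None,fx=k,fy=k,interpolation=cv2.INTER_CUBIC)
        for P,col in L:
            q=(proj(n,P@R.T+[x,y,0])-[X-.5,Y-.5])*k
            cv2.polylines(im,[q.round().astype(int)],False,col,1,cv2.LINE_AA)
        cv2.imwrite(f"pics/ov_{n}{tag}.png",im)
E
python3 - <<'E'
from ov import *
print(at("top",(353,235.25),.086),at("scene",(364,181),.086),tri((364,181),(353,235.25)))
# tabs from scene
print(at("scene",(320+268/8,155+232/8),.064),at("scene",(320+428/8,155+268/8),.064))
p=(at("top",(353,235.25),.086)+at("scene",(364,181),.086))/2
a=at("scene",(320+268/8,155+232/8),.064);b=at("scene",(320+428/8,155+268/8),.064)
d=a-b; yaw=np.arctan2(d[1],d[0]); print((a+b)/2,np.linalg.norm(d),yaw)
overlay(p[0],p[1],yaw,"a")
E
```

```text
[ 0.52528195 -0.01899727  0.086     ] [ 0.52439476 -0.01544633  0.086     ] (array([ 0.52536939, -0.01918845,  0.08253109]), np.float64(0.00046535814159803324))
[ 0.55403166 -0.01233403  0.064     ] [ 0.49533795 -0.02171912  0.064     ]
[ 0.5246848  -0.01702658  0.064     ] 0.05943931008078962 0.15855725444971888
```

View pics/ov_topa.png

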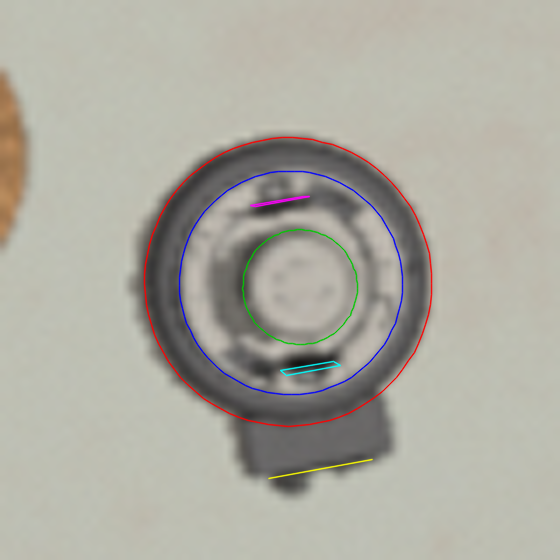

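View pics/ov_scenea.png

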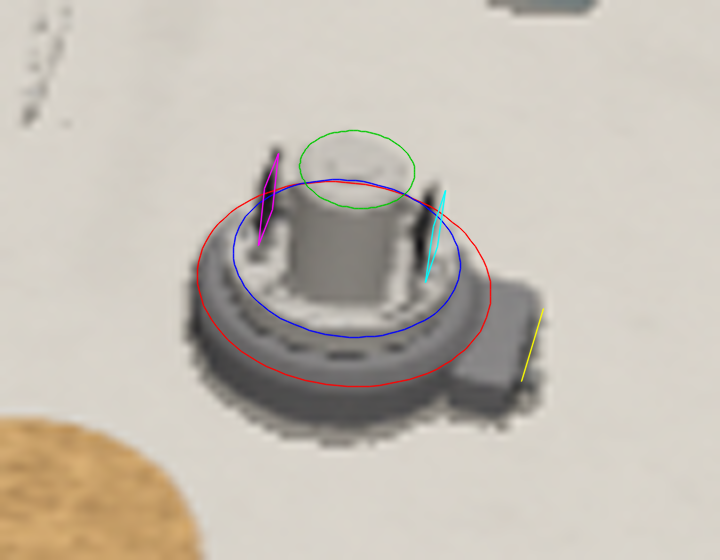

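The overlay fits: unit at about (0.525, −0.018) with yaw about 0.16 rad, tabs at top-crop (279,201) and (311,366). Now I'll move over it.

Call:
{"name": "play_rows", "arguments": {"rows": [[1,[2.06,-1.45,0],[0,0,0]],[1,[2.06,-1.45,0],[0,0,0]],[1,[2.06,-1.45,0],[0,0,0]],[1,[2.06,-1.45,0],[0,0,0]],[1,[2.06,-1.45,0],[0,0,0]],[1,[2.06,-1.45,0],[0,0,0]],[1,[2.06,-1.45,0],[0,0,0]],[1,[2.06,-1.45,0],[0,0,0]]], "newtons": 30}}

```text
t: 1.77
eef_pos: [0.2825, -0.3379, 0.304]
orientation: [0.988, 0.155, 0.0, 0.0]
force: [0.3, 0.2, 0.7]
finger_gap: 0.0858
```

Call:
{"name": "play_rows", "arguments": {"rows": [[1,[2.06,-1.45,0],[0,0,0]],[1,[2.06,-1.45,0],[0,0,0]],[1,[2.06,-1.45,0],[0,0,0]],[1,[2.06,-1.45,0],[0,0,0]],[1,[2.06,-1.45,0],[0,0,0]],[1,[2.06,-1.45,0],[0,0,0]],[1,[2.06,-1.45,0],[0,0,0]],[1,[2.06,-1.45,0],[0,0,0]]]}}

```text
t: 2.43
eef_pos: [0.404, -0.177, 0.304]
orientation: [0.988, 0.155, 0.0, 0.0]
force: [-0.5, 0.4, -0.4]
finger_gap: 0.0855
```

Call:
{"name": "play_rows", "arguments": {"rows": [[1,[2.06,-1.45,0],[0,0,0]],[1,[2.06,-1.45,0],[0,0,0]],[1,[2.06,-1.45,0],[0,0,0]],[1,[2.06,-1.45,0],[0,0,0]],[1,[2.06,-1.45,0],[0,0,0]],[1,[2.06,-1.45,0],[0,0,0]],[1,[2.06,-1.45,0],[0,0,0]],[1,[2.06,-1.45,0],[0,0,0]]]}}

```text
t: 3.1
eef_pos: [0.5255, -0.0162, 0.304]
orientation: [0.988, 0.155, 0.0, 0.0]
force: [-0.4, -0.6, -0.5]
finger_gap: 0.085
```

Call:
{"name": "play_rows", "arguments": {"rows": [[1,[0,0,0.8],[0,0,-6.8]],[1,[0,0,0.8],[0,0,-6.8]],[1,[0,0,0.8],[0,0,-6.8]],[1,[0,0,0.8],[0,0,-6.8]],[1,[0,0,0.8],[0,0,-6.8]],[1,[0,0,0.8],[0,0,-6.8]],[1,[0,0,0.8],[0,0,-6.8]],[1,[0,0,0.8],[0,0,-6.8]]]}}

```text
t: 3.77
eef_pos: [0.5248, -0.0173, 0.2395]
orientation: [0.806, 0.592, 0.0, 0.0]
force: [0.6, 1.0, 1.1]
finger_gap: 0.0856
```

Call:
{"name": "play_rows", "arguments": {"rows": [[1,[0,0,0.8],[0,0,-6.8]],[1,[0,0,0.8],[0,0,-6.8]],[1,[0,0,0.8],[0,0,-6.8]],[1,[0,0,0.8],[0,0,-6.8]],[1,[0,0,0],[0,0,0]],[1,[0,0,0],[0,0,0]]]}}

```text
t: 4.27
eef_pos: [0.5246, -0.0173, 0.2077]
orientation: [0.648, 0.762, -0.0, -0.0]
force: [-0.1, 1.0, 0.7]
finger_gap: 0.0854
```

```bash
cat > st.py <<'E'
from h import *
from scipy.spatial.transform import Rotation as Ro
def go(x,y,z,yaw):
    """remaining shift in tool axes (cm) & turn (deg)"""
    s=manip.state();R=Ro.from_quat(s["orientation"]).as_matrix()
    print("t %.2f"%s["t"],"pos",s["eef_pos"].round(4),"yaw_y %.3f"%np.arctan2(R[1,1],R[0,1]),"z",R[:,2].round(4),"F",s["force"].round(1),"gap %.4f"%s["finger_gap"],"j",s["joints"].round(2))
    d=R.T@(np.array([x,y,z])-s["eef_pos"])*100
    t=Ro.from_euler("z",yaw).as_matrix()@np.array([[0,1,0],[1,0,0],[0,0,-1.]])
    print("shift cm",d.round(2),"turn deg",np.degrees(Ro.from_matrix(R.T@t).as_rotvec()).round(2))
E
python3 -c "
from st import *
go(.525,-.0175,.118,.16)
shot('scene','s1.png',(280,100,160,120),5);shot('top','t1.png',(290,180,120,100),6)"
```

```text
t 4.27 pos [ 0.5246 -0.0173  0.2077] yaw_y 0.161 z [-9.e-04  0.e+00 -1.e+00] F [-0.1  1.   0.7] gap 0.0854 j [-0.03  0.14 -0.23  1.2   0.    1.38]
shift cm [-0.03  0.04  8.97] turn deg [-0.05 -0.01  0.05]
```

View pics/s1.png

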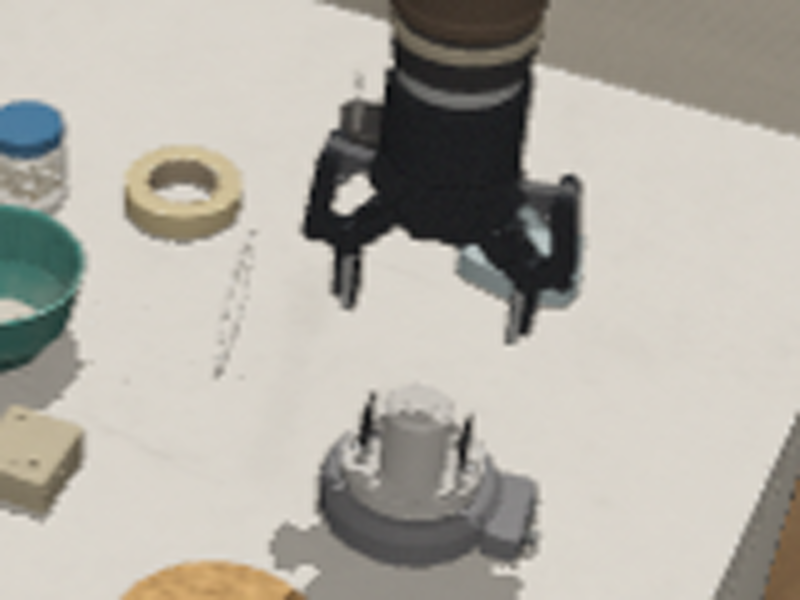

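The crop shows the open gripper centred over the bell, with its fingers just outside the two tabs at (368,425) and (466,440). Descending.

Call:
{"name": "play_rows", "arguments": {"rows": [[1,[0,0,1.0],[0,0,0]],[1,[0,0,1.0],[0,0,0]],[1,[0,0,1.0],[0,0,0]],[1,[0,0,1.0],[0,0,0]],[1,[0,0,1.0],[0,0,0]],[1,[0,0,1.0],[0,0,0]],[1,[0,0,0],[0,0,0]]]}}

```text
t: 4.95
eef_pos: [0.5236, -0.0173, 0.1452]
orientation: [0.647, 0.763, -0.001, -0.002]
force: [-1.0, -0.2, -0.7]
finger_gap: 0.0853
```

```bash
python3 -c "
from st import *
go(.525,-.0175,.118,.16)
shot('scene','s2.png',(320,140,100,80),8)"
```

```text
t 4.95 pos [ 0.5236 -0.0173  0.1452] yaw_y 0.164 z [-3.9e-03  1.0e-04 -1.0e+00] F [-1.  -0.2 -0.7] gap 0.0853 j [-0.03  0.17 -0.33  1.07 -0.    1.37]
shift cm [-0.05  0.15  2.71] turn deg [-0.22 -0.04  0.23]
```

View pics/s2.png

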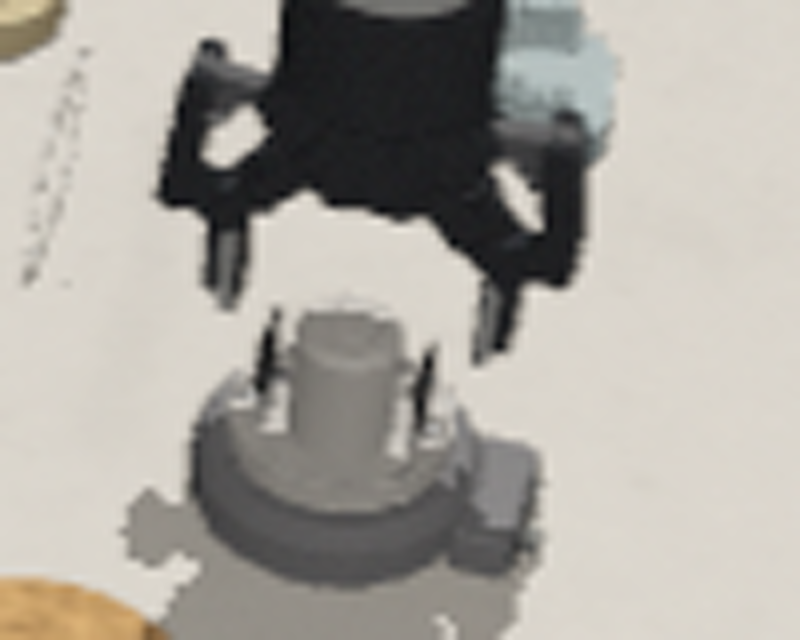

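The fingertips at crop (228,300) and (485,355) straddle the tabs at (268,355) and (428,385). I'll go down the last 27 mm and then squeeze.

Call:
{"name": "play_rows", "arguments": {"rows": [[1,[0,0.05,0.7],[0,0,0]],[1,[0,0.05,0.7],[0,0,0]],[1,[0,0,0.7],[0,0,0]],[1,[0,0,0.6],[0,0,0]],[1,[0,0,0],[0,0,0]],[1,[0,0,0],[0,0,0]]]}}

```text
t: 5.5
eef_pos: [0.5255, -0.0171, 0.1204]
orientation: [0.647, 0.763, -0.0, -0.0]
force: [0.6, 0.4, -0.4]
finger_gap: 0.0854
```

Call:
{"name": "play_rows", "arguments": {"rows": [[-1,[0,0,0],[0,0,0]],[-1,[0,0,0],[0,0,0]],[-1,[0,0,0],[0,0,0]],[-1,[0,0,0],[0,0,0]],[-1,[0,0,0],[0,0,0]],[-1,[0,0,0],[0,0,0]],[-1,[0,0,0],[0,0,0]],[-1,[0,0,0],[0,0,0]]], "newtons": 35}}

```text
t: 6.17
eef_pos: [0.5264, -0.0172, 0.1229]
orientation: [0.647, 0.763, 0.001, 0.001]
force: [-2.9, 0.2, 10.6]
finger_gap: 0.0458
```

```bash
python3 -c "
from st import *
go(.525,-.0175,.118,.16)
shot('scene','s3.png',(320,140,100,80),8)"
```

```text
t 6.17 pos [ 0.5264 -0.0172  0.1229] yaw_y 0.164 z [ 2.6e-03 -1.0e-04 -1.0e+00] F [-2.9  0.2 10.6] gap 0.0458 j [-0.03  0.19 -0.37  1.01 -0.    1.37]
shift cm [-0.01 -0.15  0.49] turn deg [0.15 0.03 0.25]
```

View pics/s3.png

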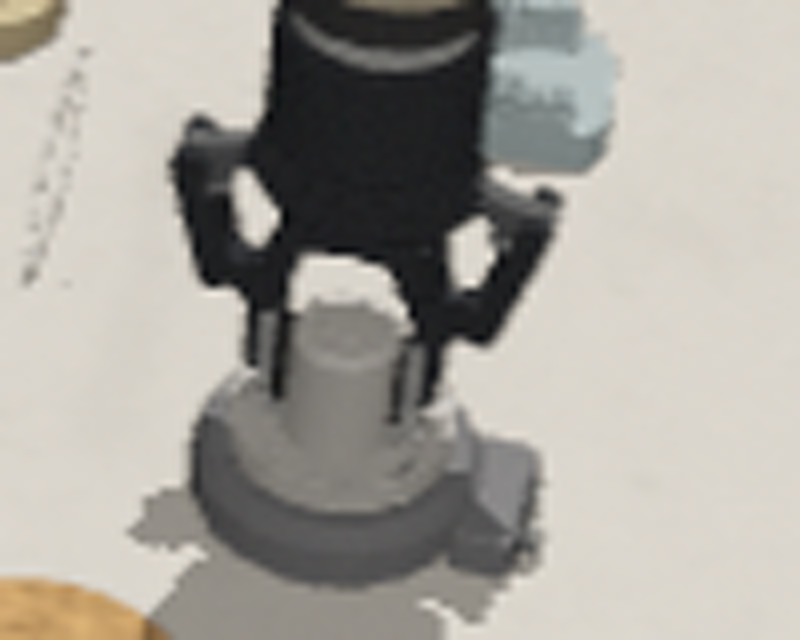

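The fingers hold the pressed tabs at crop (275,360) and (405,375). The gap is 46 mm, so both are fully in. I'll ease up 2 mm and turn anticlockwise.

Call:
{"name": "play_rows", "arguments": {"rows": [[-1,[0,0,-0.2],[0,0,0]],[-1,[0,0,0],[0,0,-4]],[-1,[0,0,0],[0,0,-5]],[-1,[0,0,0],[0,0,-5]],[-1,[0,0,0],[0,0,-5]],[-1,[0,0,0],[0,0,0]]]}}

```text
t: 6.72
eef_pos: [0.5261, -0.0172, 0.1233]
orientation: [0.511, 0.86, 0.0, 0.0]
force: [0.5, -0.4, 1.8]
finger_gap: 0.0458
```

```bash
python3 -c "
from st import *
go(.525,-.0175,.120,.16+1.08)
print(manip.state()['ft_torque'])
shot('scene','s4.png',(320,140,100,80),8)"
```

```text
t 6.72 pos [ 0.5261 -0.0172  0.1233] yaw_y 0.498 z [ 9.e-04 -0.e+00 -1.e+00] F [ 0.5 -0.4  1.8] gap 0.0458 j [-0.03  0.19 -0.37  1.01  0.    1.04]
shift cm [ 0.02 -0.12  0.33] turn deg [ 3.000e-02  4.000e-02 -4.252e+01]
[ 0.00620931 -0.03748285  0.02977277]
```

View pics/s4.png

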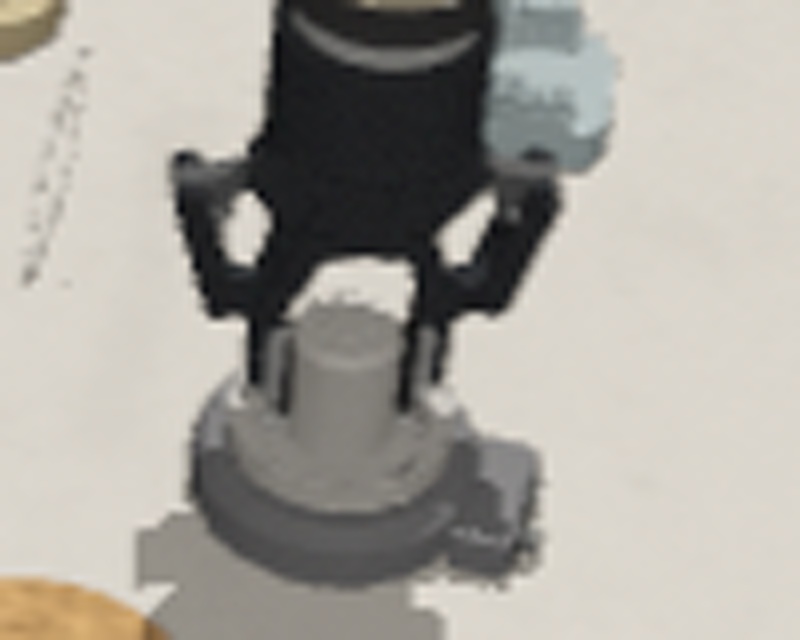

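The tabs turn along with the fingers (crop (285,365) and (408,375)) and the torque stays low, so I'll finish the turn.

Call:
{"name": "play_rows", "arguments": {"rows": [[-1,[0,0,0],[0,0,-6]],[-1,[0,0,0],[0,0,-6]],[-1,[0,0,0],[0,0,-6]],[-1,[0,0,0],[0,0,-6]],[-1,[0,0,0],[0,0,-6]],[-1,[0,0,0],[0,0,-6]],[-1,[0,0,0],[0,0,-6.5]],[-1,[0,0,0],[0,0,0]]]}}

```text
t: 7.43
eef_pos: [0.5261, -0.0171, 0.1233]
orientation: [0.166, 0.986, 0.0, 0.0]
force: [-0.0, -0.1, 2.4]
finger_gap: 0.0452
```

```bash
python3 -c "
from st import *
go(.525,-.0175,.120,.16+1.08)
print(manip.state()['ft_torque'])
shot('scene','s5.png',(320,140,100,80),8)"
```

```text
t 7.43 pos [ 0.5261 -0.0171  0.1233] yaw_y 1.238 z [ 9.e-04  1.e-04 -1.e+00] F [-0.  -0.1  2.4] gap 0.0452 j [-0.03  0.19 -0.37  1.01  0.    0.3 ]
shift cm [ 0.1  -0.07  0.33] turn deg [ 0.02  0.05 -0.11]
[ 0.02154695 -0.05953371  0.04930548]
```

View pics/s5.png

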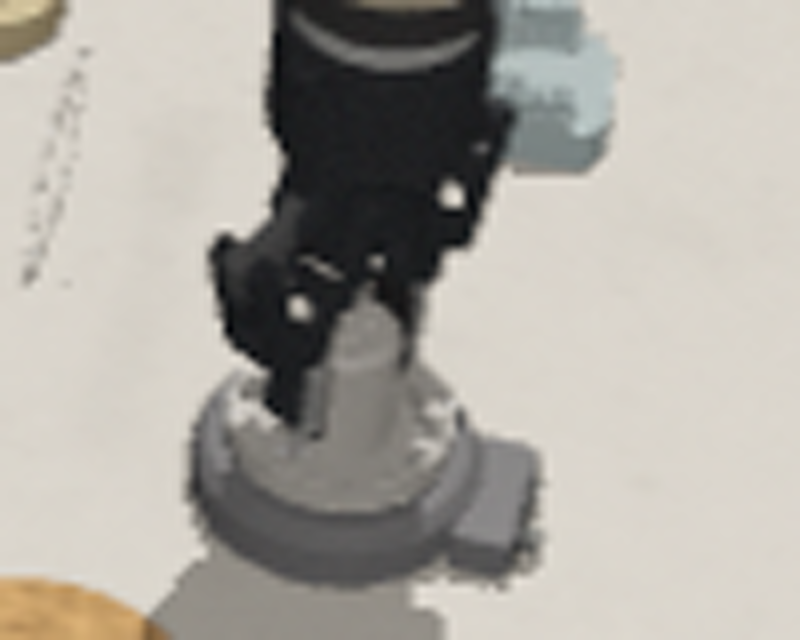

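The bell has turned 62° and sits clear, with the tab at crop (315,410). I'll add 2° to reach the stop and then lift straight up.

Call:
{"name": "play_rows", "arguments": {"rows": [[-1,[0,0,0],[0,0,-2]],[-1,[0,0,0],[0,0,0]],[-1,[0,0,-0.4],[0,0,0]],[-1,[0,0,-0.6],[0,0,0]],[-1,[0,0,-0.8],[0,0,0]],[-1,[0,0,-0.8],[0,0,0]]]}}

```text
t: 7.98
eef_pos: [0.5255, -0.0171, 0.1494]
orientation: [0.149, 0.989, 0.0, -0.0]
force: [-0.3, -1.0, -2.1]
finger_gap: 0.0454
```

```bash
python3 -c "
from st import *
go(.525,-.0175,.24,.16+1.08)
shot('scene','s6.png',(320,130,100,90),7)"
```

```text
t 7.98 pos [ 0.5255 -0.0171  0.1494] yaw_y 1.271 z [-9.e-04  2.e-04 -1.e+00] F [-0.3 -1.  -2.1] gap 0.0454 j [-0.03  0.17 -0.33  1.07  0.    0.27]
shift cm [ 0.05 -0.06 -9.06] turn deg [-0.01 -0.05  1.8 ]
```

View pics/s6.png

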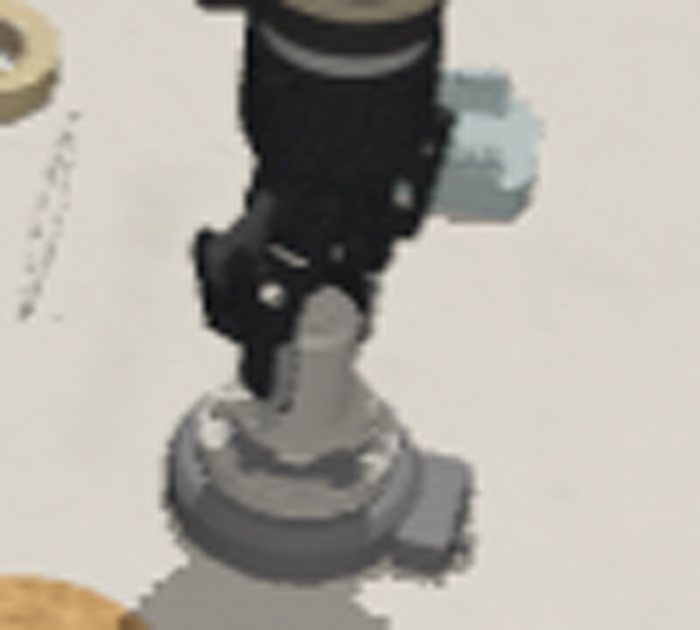

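The bell is rising: its flange is clear of the collar at crop (300,430) and the force matches its weight. Lifting it higher.

Call:
{"name": "play_rows", "arguments": {"rows": [[-1,[0,0,-1.2],[0,0,0]],[-1,[0,0,-1.2],[0,0,0]],[-1,[0,0,-1.2],[0,0,0]],[-1,[0,0,-1.2],[0,0,0]],[-1,[0,0,-1.2],[0,0,0]],[-1,[0,0,-1.2],[0,0,0]],[-1,[0,0,-1.2],[0,0,0]],[-1,[0,0,0],[0,0,0]]]}}

```text
t: 8.7
eef_pos: [0.5268, -0.0171, 0.2357]
orientation: [0.149, 0.989, 0.0, 0.002]
force: [-0.1, -0.1, -0.8]
finger_gap: 0.045
```

```bash
python3 -c "
from st import *
go(.605,-.155,.235,1.27)
for q in [(400,205),(420,160),(368,178),(403,200),(530,300),(430,238)]: print(q,at('top',q,0).round(3))
shot('scene','s7.png',(270,80,140,130),5);shot('top','t7.png',(290,120,200,160),4)"
```

```text
t 8.70 pos [ 0.5268 -0.0171  0.2357] yaw_y 1.272 z [ 4.2e-03 -1.0e-04 -1.0e+00] F [-0.1 -0.1 -0.8] gap 0.0450 j [-0.03  0.14 -0.18  1.25  0.    0.27]
shift cm [-11.53 -10.87   0.11] turn deg [0.07 0.23 0.11]
(400, 205) [ 0.601 -0.155  0.   ]
(420, 160) [ 0.722 -0.212  0.   ]
(368, 178) [ 0.676 -0.07   0.   ]
(403, 200) [ 0.614 -0.163  0.   ]
(530, 300) [ 0.341 -0.495  0.   ]
(430, 238) [ 0.511 -0.233  0.   ]
```

View pics/s7.png

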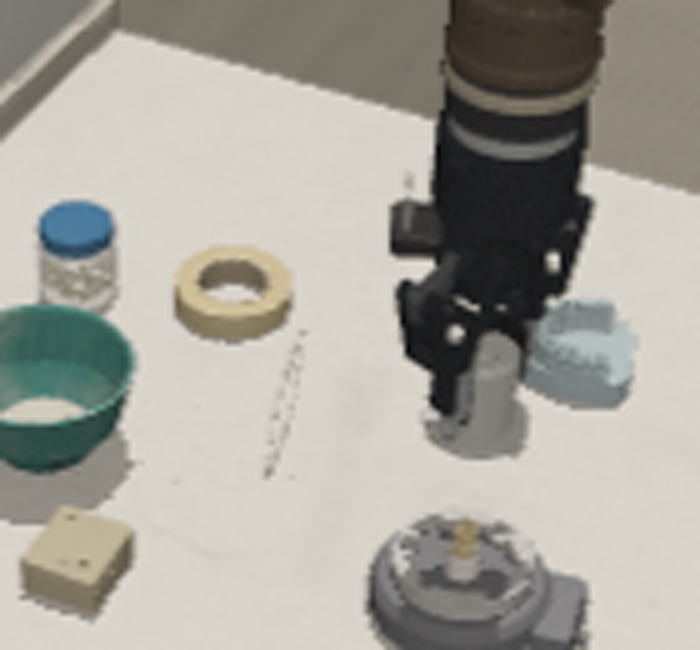

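View pics/t7.png

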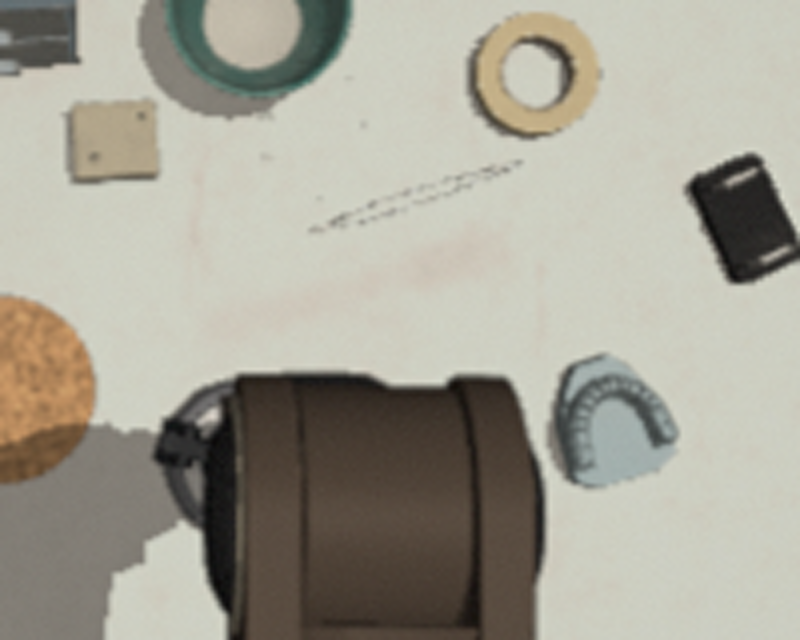

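The bell hangs upright at crop (490,390), and the die stands undisturbed on its plinth at crop (465,550). The open bench at about (0.605, −0.155) lies between the unit, the tweezers and the model, so I'll carry the bell there.

Call:
{"name": "play_rows", "arguments": {"rows": [[-1,[-1.44,-1.36,0],[0,0,0]],[-1,[-1.44,-1.36,0],[0,0,0]],[-1,[-1.44,-1.36,0],[0,0,0]],[-1,[-1.44,-1.36,0],[0,0,0]],[-1,[-1.44,-1.36,0],[0,0,0]],[-1,[-1.44,-1.36,0],[0,0,0]],[-1,[-1.44,-1.36,0],[0,0,0]],[-1,[-1.44,-1.36,0],[0,0,0]]]}}

```text
t: 9.47
eef_pos: [0.604, -0.1558, 0.2315]
orientation: [0.149, 0.989, 0.0, -0.001]
force: [-0.2, 0.4, -1.5]
finger_gap: 0.0456
```

Call:
{"name": "play_rows", "arguments": {"rows": [[-1,[0,0,1.6],[0,0,0]],[-1,[0,0,1.6],[0,0,0]],[-1,[0,0,1.6],[0,0,0]],[-1,[0,0,1.6],[0,0,0]],[-1,[0,0,1.6],[0,0,0]],[-1,[0,0,1.6],[0,0,0]],[-1,[0,0,1.6],[0,0,0]],[-1,[0,0,1.0],[0,0,0]]]}}

```text
t: 10.13
eef_pos: [0.6026, -0.1547, 0.1078]
orientation: [0.149, 0.989, 0.0, -0.002]
force: [-0.6, -0.1, -1.5]
finger_gap: 0.0456
```

Call:
{"name": "play_rows", "arguments": {"rows": [[-1,[0,0,0.5],[0,0,0]],[-1,[0,0,0.5],[0,0,0]],[-1,[0,0,0],[0,0,0]],[-1,[0,0,0],[0,0,0]]]}}

```text
t: 10.47
eef_pos: [0.6042, -0.1551, 0.1013]
orientation: [0.149, 0.989, -0.0, 0.0]
force: [0.5, -0.7, -1.4]
finger_gap: 0.0454
```

```bash
python3 -c "
from st import *
go(.605,-.155,.0935,1.27)
shot('scene','s8.png',(280,80,140,130),5)"
```

```text
t 10.47 pos [ 0.6042 -0.1551  0.1013] yaw_y 1.272 z [ 5.e-04 -1.e-04 -1.e+00] F [ 0.5 -0.7 -1.4] gap 0.0454 j [-0.25  0.38 -0.17  1.03  0.    0.05]
shift cm [-0.08  0.03  0.78] turn deg [0.   0.03 0.14]
```

View pics/s8.png

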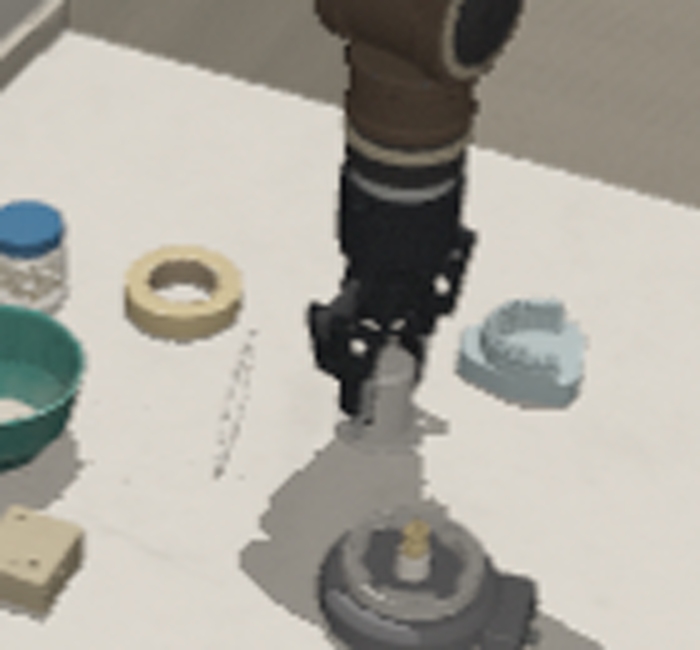

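The bell is just above the bench at crop (390,430), and the die still stands at (415,550). Lowering gently.

Call:
{"name": "play_rows", "arguments": {"rows": [[-1,[0,0,0.3],[0,0,0]],[-1,[0,0,0.3],[0,0,0]],[-1,[0,0,0.2],[0,0,0]],[-1,[0,0,0],[0,0,0]],[-1,[0,0,0],[0,0,0]]]}}

```text
t: 10.93
eef_pos: [0.6042, -0.155, 0.0933]
orientation: [0.149, 0.989, -0.0, 0.0]
force: [-0.2, 0.3, 2.9]
finger_gap: 0.0454
```

```bash
python3 -c "
from st import *
go(.605,-.155,.0935,1.27)
shot('scene','s9.png',(330,120,80,70),8)"
```

```text
t 10.93 pos [ 0.6042 -0.155   0.0933] yaw_y 1.272 z [ 8.e-04 -2.e-04 -1.e+00] F [-0.2  0.3  2.9] gap 0.0454 j [-0.25  0.38 -0.18  1.01  0.    0.05]
shift cm [-0.08  0.03 -0.02] turn deg [0.   0.05 0.14]
```

View pics/s9.png

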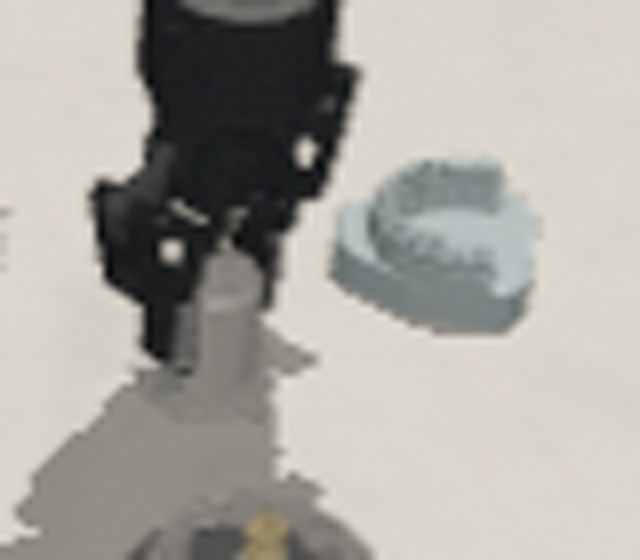

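The force has gone to +2.9 N, so the bell stands on the bench at crop (215,400). Opening and rising.

Call:
{"name": "play_rows", "arguments": {"rows": [[0.3,[0,0,0],[0,0,0]],[0.5,[0,0,0],[0,0,0]],[0.7,[0,0,0],[0,0,0]],[1,[0,0,0],[0,0,0]],[1,[0,0,0],[0,0,0]],[1,[0,0,0],[0,0,0]],[1,[0,0,0],[0,0,0]]]}}

```text
t: 11.57
eef_pos: [0.604, -0.155, 0.0929]
orientation: [0.149, 0.989, -0.0, 0.0]
force: [-0.3, 1.1, -0.6]
finger_gap: 0.086
```

Call:
{"name": "play_rows", "arguments": {"rows": [[1,[0,0,-1.0],[0,0,0]],[1,[0,0,-1.5],[0,0,0]],[1,[0,0,-2],[0,0,0]],[1,[0,0,-2],[0,0,0]],[1,[0,0,-2],[0,0,0]],[1,[0,0,-2],[0,0,0]],[1,[0,0,-2],[0,0,0]],[1,[0,0,0],[0,0,0]]]}}

```text
t: 12.23
eef_pos: [0.6054, -0.1554, 0.2234]
orientation: [0.149, 0.989, -0.0, 0.004]
force: [-0.5, 0.5, 0.8]
finger_gap: 0.0854
```

```bash
python3 -c "
from st import *
go(.525,-.0175,.235,.16)
shot('scene','s10.png',(320,90,90,120),6); shot('top','t10.png',(290,170,140,100),5)
for c in ('scene','top'):
  for d in eyes.silhouettes('die',c)[:3]: 
    ys,xs=np.nonzero(d['region']); print(c,d['conf'],d['extent'],xs.mean(),ys.mean())
"
```

```text
t 12.23 pos [ 0.6054 -0.1554  0.2234] yaw_y 1.272 z [ 0.0071 -0.0018 -1.    ] F [-0.5  0.5  0.8] gap 0.0854 j [-0.25  0.32  0.03  1.27 -0.    0.05]
shift cm [11.73 10.82 -1.24] turn deg [ 0.25  0.36 63.74]
```

View pics/s10.png

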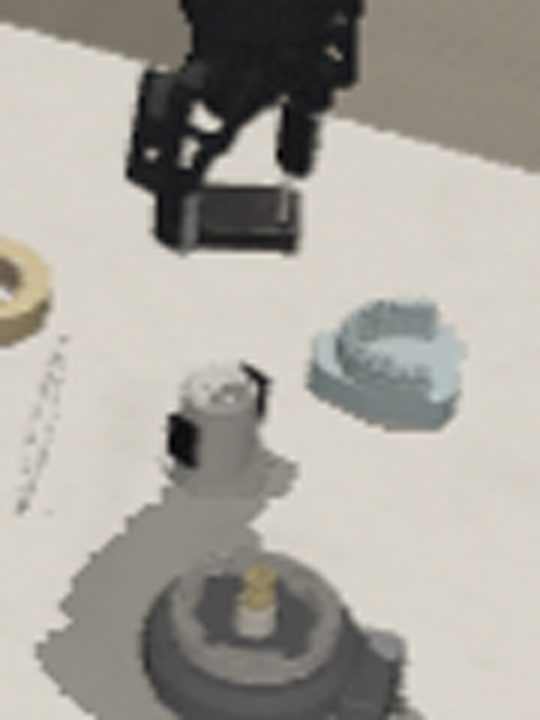

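View pics/t10.png

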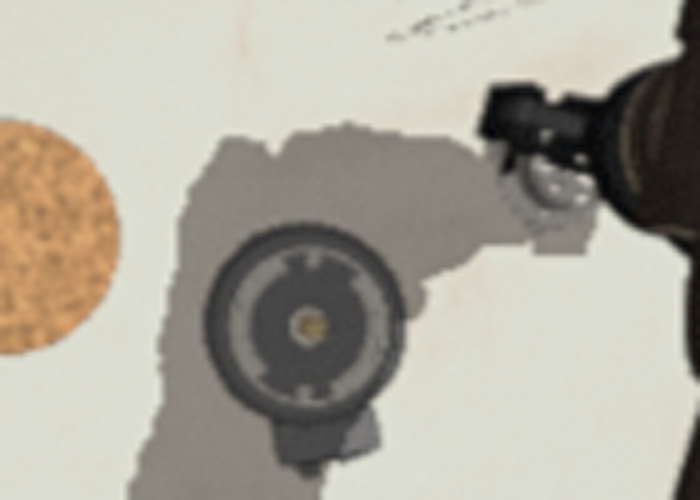

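The bell stands upright at crop (220,420) and the die stands on its plinth, at scene (363,187) and top (352.3,235). Measuring the die position.

```bash
python3 -c "
from st import *
print(tri((363.3,186.7),(352.4,235.1)),at('top',(352.4,235.1),.064),at('scene',(363.3,186.7),.064))
print(at('top',(290+306/5,170+325/5),.0425))
for n,b in(('scene',(345,175,40,40)),('top',(330,215,45,40))): shot(n,'z_'+n+'.png',b,14)
"
```

```text
(array([ 0.52519649, -0.01935711,  0.05997383]), np.float64(0.001011736894824894)) [ 0.52487405 -0.01922754  0.064     ] [ 0.52431483 -0.01502226  0.064     ]
[ 0.5244005  -0.01779906  0.0425    ]
```

View pics/z_scene.png

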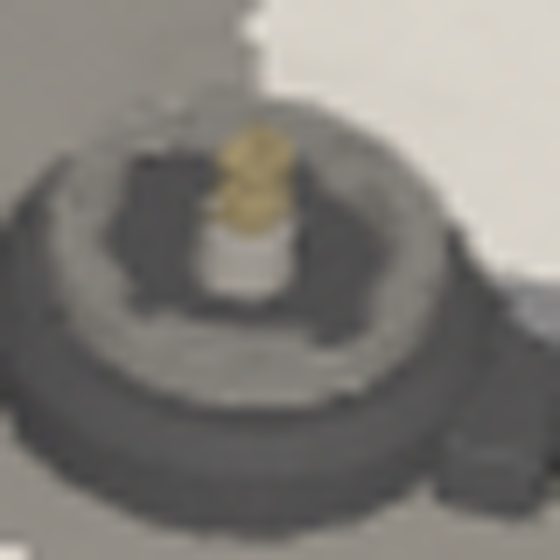

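View pics/z_top.png

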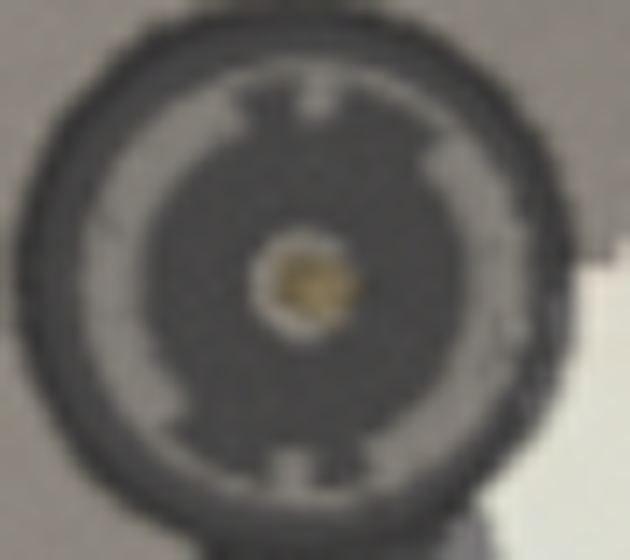

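The yellow-cream die sits upright, centred on the white plinth, at about (0.525, −0.018). Going back over it.

Call:
{"name": "play_rows", "arguments": {"rows": [[1,[1.47,1.35,-0.1],[0,0,0]],[1,[1.47,1.35,-0.1],[0,0,0]],[1,[1.47,1.35,0],[0,0,0]],[1,[1.47,1.35,0],[0,0,0]],[1,[1.47,1.35,0],[0,0,0]],[1,[1.47,1.35,0],[0,0,0]],[1,[1.47,1.35,0],[0,0,0]],[1,[1.47,1.35,0],[0,0,0]]], "newtons": 20}}

```text
t: 13.2
eef_pos: [0.5223, -0.0165, 0.2189]
orientation: [0.149, 0.989, -0.0, -0.001]
force: [0.3, -0.1, -0.2]
finger_gap: 0.0855
```

Call:
{"name": "play_rows", "arguments": {"rows": [[1,[0,0,0],[0,0,7.1]],[1,[0,0,0],[0,0,7.1]],[1,[0,0,0],[0,0,7.1]],[1,[0,0,0],[0,0,7.1]],[1,[0,0,0],[0,0,7.1]],[1,[0,0,0],[0,0,7.1]],[1,[0,0,0],[0,0,7.1]],[1,[0,0,0],[0,0,7.1]]]}}

```text
t: 13.87
eef_pos: [0.5228, -0.0172, 0.2189]
orientation: [0.604, 0.797, -0.001, -0.001]
force: [-0.6, -1.2, 0.2]
finger_gap: 0.0854
```

Call:
{"name": "play_rows", "arguments": {"rows": [[0.2,[0,0,0],[0,0,6.9]],[0,[0,0,0],[0,0,0]],[0,[0,0,0],[0,0,0]],[0,[0,0,0],[0,0,0]]]}}

```text
t: 14.2
eef_pos: [0.5231, -0.0172, 0.2194]
orientation: [0.647, 0.763, -0.0, -0.0]
force: [-0.1, 0.8, -0.1]
finger_gap: 0.0426
```

```bash
python3 -c "
from st import *
go(.5255,-.0178,.122,.16)
shot('scene','s11.png',(310,100,90,110),6)"
```

```text
t 14.20 pos [ 0.5231 -0.0172  0.2194] yaw_y 0.164 z [-8.e-04  0.e+00 -1.e+00] F [-0.1  0.8 -0.1] gap 0.0426 j [-0.03  0.14 -0.21  1.22 -0.    1.37]
shift cm [-0.1   0.23  9.74] turn deg [-0.05 -0.01  0.21]
```

View pics/s11.png

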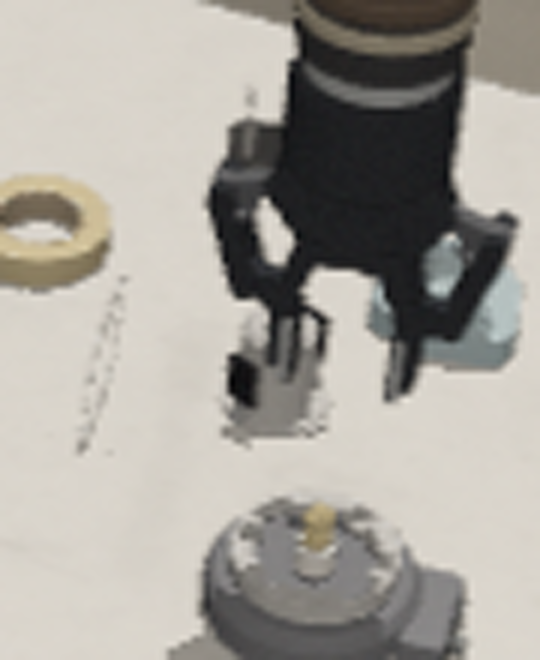

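```bash
python3 -c "
from st import *
s=manip.state()['eef_pos']; z=s[2]-.073+.004
d=np.array([np.cos(.164),np.sin(.164),0])
for k in(-.0213,.0213): print((proj('scene',[[s[0]+k*d[0],s[1]+k*d[1],z]])[0]-[310,100])*6)
print((proj('scene',[[.5255,-.0178,.06]])[0]-[310,100])*6)
"
```

```text
[385.82280328 390.62908287]
[295.20632642 371.64156261]
[319.03345557 521.9456245 ]
```

Call:
{"name": "play_rows", "arguments": {"rows": [[0,[-0.1,0.2,1.0],[0,0,0]],[0,[0,0,1.0],[0,0,0]],[0,[0,0,1.0],[0,0,0]],[0,[0,0,1.0],[0,0,0]],[0,[0,0,1.0],[0,0,0]],[0,[0,0,0],[0,0,0]],[0,[0,0,0],[0,0,0]]]}}

```text
t: 14.83
eef_pos: [0.5249, -0.0178, 0.1689]
orientation: [0.648, 0.762, -0.001, -0.001]
force: [1.1, -0.2, 0.5]
finger_gap: 0.0431
```

```bash
python3 -c "
from st import *
go(.5255,-.0178,.122,.16)
shot('scene','s12.png',(330,130,80,80),8)
s=manip.state()['eef_pos']; z=s[2]-.073+.004
d=np.array([np.cos(.164),np.sin(.164),0])
for k in(-.0213,.0213): print((proj('scene',[[s[0]+k*d[0],s[1]+k*d[1],z]])[0]-[330,130])*8)
print((proj('scene',[[.5255,-.0178,.06]])[0]-[330,130])*8)"
```

```text
t 14.83 pos [ 0.5249 -0.0178  0.1689] yaw_y 0.161 z [-1.9e-03  1.0e-04 -1.0e+00] F [ 1.1 -0.2  0.5] gap 0.0431 j [-0.03  0.16 -0.3   1.12  0.    1.38]
shift cm [-0.01  0.07  4.69] turn deg [-0.11 -0.02  0.05]
[334.68080092 385.36852084]
[217.49753014 360.03240591]
[265.37794076 455.92749934]
```

View pics/s12.png

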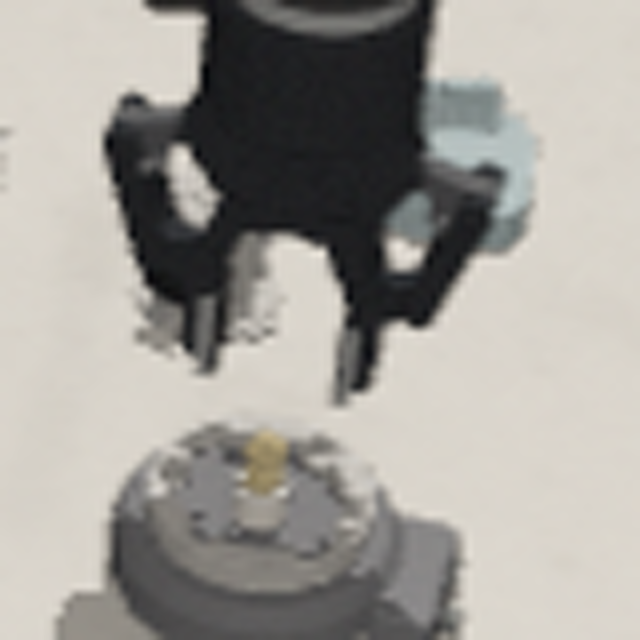

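The fingers at crop (205,350) and (345,385) straddle the die at (265,458), as the projection predicted. Descending and gripping.

Call:
{"name": "play_rows", "arguments": {"rows": [[0,[0,0.05,1.0],[0,0,0]],[0,[0,0,1.0],[0,0,0]],[0,[0,0,1.0],[0,0,0]],[0,[0,0,0.9],[0,0,0]],[0,[0,0,0.6],[0,0,0]],[0,[0,0,0],[0,0,0]],[0,[0,0,0],[0,0,0]]]}}

```text
t: 15.47
eef_pos: [0.5256, -0.0178, 0.1244]
orientation: [0.648, 0.762, -0.0, -0.0]
force: [-0.3, 0.1, 1.0]
finger_gap: 0.0425
```

```bash
python3 -c "
from st import *
go(.5255,-.0178,.122,.16)
shot('scene','s13.png',(330,130,80,80),8)"
```

```text
t 15.47 pos [ 0.5256 -0.0178  0.1244] yaw_y 0.161 z [-1.1e-03  1.0e-04 -1.0e+00] F [-0.3  0.1  1. ] gap 0.0425 j [-0.03  0.19 -0.36  1.02  0.    1.38]
shift cm [ 0.   -0.01  0.24] turn deg [-0.06 -0.01  0.04]
```

View pics/s13.png

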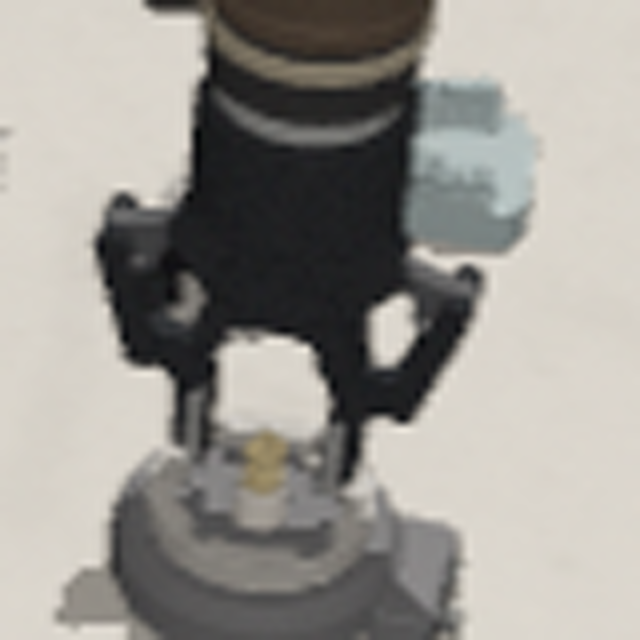

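The die at crop (265,460) is midway between the pads at (190,425) and (335,455). Closing.

Call:
{"name": "play_rows", "arguments": {"rows": [[-0.3,[0,0,0],[0,0,0]],[-0.5,[0,0,0],[0,0,0]],[-0.7,[0,0,0],[0,0,0]],[-1,[0,0,0],[0,0,0]],[-1,[0,0,0],[0,0,0]],[-1,[0,0,0],[0,0,0]],[-1,[0,0,0],[0,0,0]]], "newtons": 20}}

```text
t: 16.1
eef_pos: [0.5263, -0.0178, 0.1255]
orientation: [0.648, 0.762, 0.0, 0.0]
force: [-0.9, -0.0, 4.2]
finger_gap: 0.0158
```

```bash
python3 -c "
from st import *
go(.5255,-.0178,.122,.16)
shot('scene','s14.png',(330,130,80,80),8)"
```

```text
t 16.10 pos [ 0.5263 -0.0178  0.1255] yaw_y 0.161 z [ 0.0012 -0.     -1.    ] F [-0.9 -0.   4.2] gap 0.0158 j [-0.03  0.19 -0.36  1.02  0.    1.38]
shift cm [ 0.01 -0.08  0.35] turn deg [0.07 0.01 0.04]
```

View pics/s14.png

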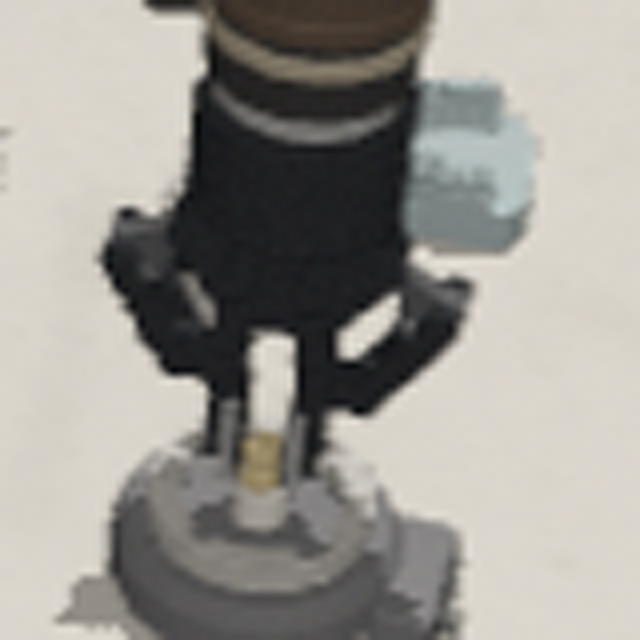

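Call:
{"name": "play_rows", "arguments": {"rows": [[-1,[0,0,0],[0,0,0]],[-1,[0,0,0],[0,0,0]],[-1,[0,0,0],[0,0,0]]]}}

```text
t: 16.4
eef_pos: [0.5263, -0.0178, 0.1254]
orientation: [0.648, 0.762, 0.0, 0.0]
force: [-1.1, -0.0, 5.8]
finger_gap: 0.0158
```

```bash
python3 -c "
from st import *
go(.5255,-.0178,.122,.16)
"
```

```text
t 16.40 pos [ 0.5263 -0.0178  0.1254] yaw_y 0.161 z [ 1.1e-03 -1.0e-04 -1.0e+00] F [-1.1 -0.   5.8] gap 0.0158 j [-0.03  0.19 -0.36  1.02 -0.    1.38]
shift cm [ 0.01 -0.08  0.34] turn deg [0.06 0.01 0.04]
```

The gap is stable at 15.8 mm, so something is held. I'll lift a little and look.

Call:
{"name": "play_rows", "arguments": {"rows": [[-1,[0,0,-0.3],[0,0,0]],[-1,[0,0,-0.5],[0,0,0]],[-1,[0,0,-1.0],[0,0,0]],[-1,[0,0,-1.0],[0,0,0]],[-1,[0,0,-1.0],[0,0,0]],[-1,[0,0,-1.0],[0,0,0]],[-1,[0,0,0],[0,0,0]]]}}

```text
t: 16.98
eef_pos: [0.5271, -0.0178, 0.1758]
orientation: [0.648, 0.762, 0.001, 0.002]
force: [0.7, 0.2, 0.7]
finger_gap: 0.0162
```

```bash
python3 -c "
from st import *
go(.578,.289,.2,.16)
shot('scene','s15.png',(330,120,80,80),8)"
```

```text
t 16.98 pos [ 0.5271 -0.0178  0.1758] yaw_y 0.161 z [ 4.1e-03 -1.0e-04 -1.0e+00] F [0.7 0.2 0.7] gap 0.0162 j [-0.03  0.16 -0.28  1.12 -0.    1.38]
shift cm [29.47  9.94 -2.4 ] turn deg [0.23 0.05 0.04]
```

View pics/s15.png

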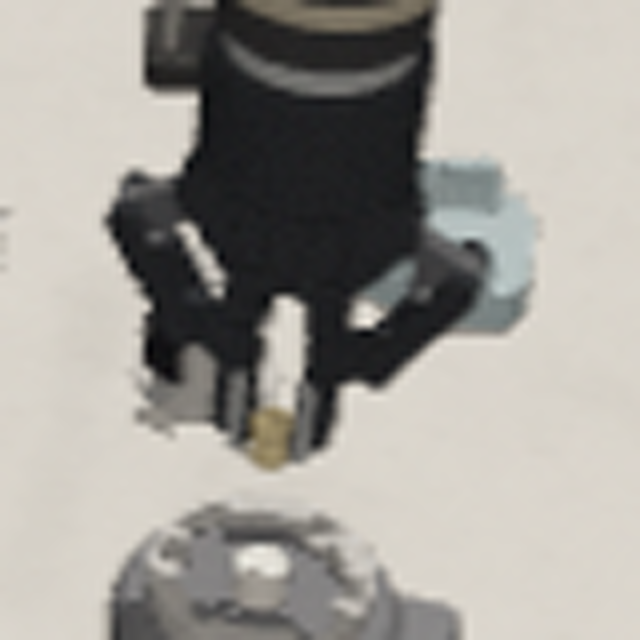

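The die is held at crop (268,440) and the plinth top at (258,560) is empty. Carrying it to the 96 mm slab.

Call:
{"name": "play_rows", "arguments": {"rows": [[-1,[1.84,0.62,-0.3],[0,0,0]],[-1,[1.84,0.62,-0.3],[0,0,0]],[-1,[1.84,0.62,-0.3],[0,0,0]],[-1,[1.84,0.62,-0.3],[0,0,0]],[-1,[1.84,0.62,-0.3],[0,0,0]],[-1,[1.84,0.62,-0.3],[0,0,0]],[-1,[1.84,0.62,0],[0,0,0]],[-1,[1.84,0.62,0],[0,0,0]]]}}

```text
t: 17.7
eef_pos: [0.5513, 0.1364, 0.1907]
orientation: [0.648, 0.762, -0.0, -0.0]
force: [-0.2, -0.6, -0.5]
finger_gap: 0.016
```

Call:
{"name": "play_rows", "arguments": {"rows": [[-1,[1.84,0.62,0],[0,0,0]],[-1,[1.84,0.62,0],[0,0,0]],[-1,[1.84,0.62,0],[0,0,0]],[-1,[1.84,0.62,0],[0,0,0]],[-1,[1.84,0.62,0],[0,0,0]],[-1,[1.84,0.62,0],[0,0,0]],[-1,[1.84,0.62,0],[0,0,0]],[-1,[1.84,0.62,0],[0,0,0]]]}}

```text
t: 18.37
eef_pos: [0.5766, 0.2896, 0.1902]
orientation: [0.648, 0.762, -0.0, -0.0]
force: [1.1, -0.8, 0.6]
finger_gap: 0.0159
```

```bash
python3 -c "
from st import *
go(.578,.289,.0895,.16)
shot('scene','s16.png',(240,190,110,110),6)"
```

```text
t 18.37 pos [0.5766 0.2896 0.1902] yaw_y 0.161 z [-8.e-04 -4.e-04 -1.e+00] F [ 1.1 -0.8  0.6] gap 0.0159 j [ 0.47  0.37  0.03  1.23 -0.    1.88]
shift cm [-0.08  0.14 10.07] turn deg [-0.05  0.02  0.04]
```

View pics/s16.png

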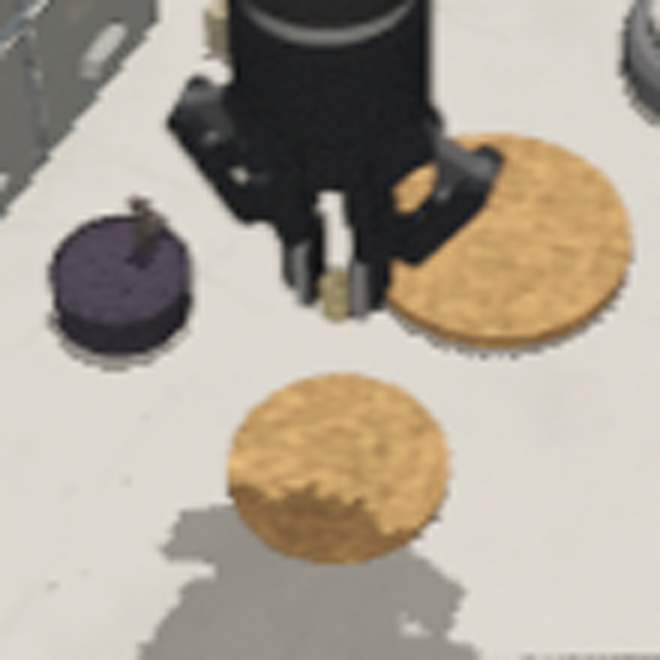

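The die is held at crop (335,295), right above the smaller slab at (340,465). Lowering.

Call:
{"name": "play_rows", "arguments": {"rows": [[-1,[0,0.1,1.2],[0,0,0]],[-1,[0,0,1.2],[0,0,0]],[-1,[0,0,1.2],[0,0,0]],[-1,[0,0,1.2],[0,0,0]],[-1,[0,0,1.2],[0,0,0]],[-1,[0,0,1.2],[0,0,0]],[-1,[0,0,1.2],[0,0,0]],[-1,[0,0,0.6],[0,0,0]]]}}

```text
t: 19.08
eef_pos: [0.577, 0.2882, 0.0986]
orientation: [0.648, 0.761, -0.001, -0.0]
force: [0.3, -0.3, 0.5]
finger_gap: 0.016
```

Call:
{"name": "play_rows", "arguments": {"rows": [[-1,[0,0,0.2],[0,0,0]],[-1,[0,0,0.2],[0,0,0]],[-1,[0,0,0],[0,0,0]],[-1,[0,0,0],[0,0,0]]]}}

```text
t: 19.42
eef_pos: [0.5781, 0.289, 0.0975]
orientation: [0.648, 0.762, 0.0, 0.0]
force: [-0.5, 0.1, 0.6]
finger_gap: 0.0162
```

```bash
python3 -c "
from st import *
go(.578,.289,.0895,.16)
shot('scene','s17.png',(260,210,80,80),8)"
```

```text
t 19.42 pos [0.5781 0.289  0.0975] yaw_y 0.161 z [ 1.e-03  5.e-04 -1.e+00] F [-0.5  0.1  0.6] gap 0.0162 j [ 0.46  0.42 -0.11  1.04 -0.    1.87]
shift cm [-0.   -0.01  0.8 ] turn deg [ 0.06 -0.02  0.04]
```

View pics/s17.png

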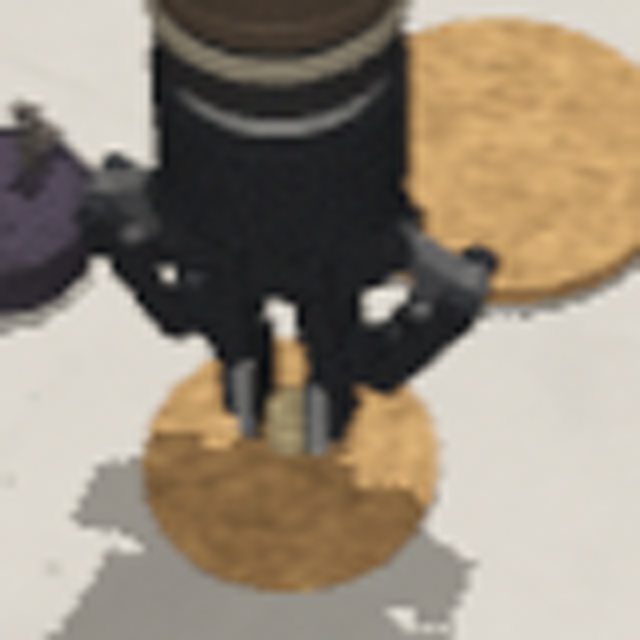

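The die, at crop (290,425), is about 8 mm above the slab centre. I'll creep down.

Call:
{"name": "play_rows", "arguments": {"rows": [[-1,[0,0,0.25],[0,0,0]],[-1,[0,0,0.2],[0,0,0]],[-1,[0,0,0.15],[0,0,0]],[-1,[0,0,0],[0,0,0]],[-1,[0,0,0],[0,0,0]]]}}

```text
t: 19.88
eef_pos: [0.5776, 0.2888, 0.0907]
orientation: [0.648, 0.762, -0.0, -0.0]
force: [0.3, 0.1, 0.1]
finger_gap: 0.0162
```

Call:
{"name": "play_rows", "arguments": {"rows": [[-1,[0,0,0.15],[0,0,0]],[-1,[0,0,0],[0,0,0]],[-1,[0,0,0],[0,0,0]]]}}

```text
t: 20.13
eef_pos: [0.5779, 0.2889, 0.0896]
orientation: [0.648, 0.762, 0.0, 0.0]
force: [0.1, -0.4, 0.9]
finger_gap: 0.0157
```

Call:
{"name": "play_rows", "arguments": {"rows": [[-1,[0,0,0.1],[0,0,0]],[-1,[0,0,0],[0,0,0]],[-1,[0,0,0],[0,0,0]]]}}

```text
t: 20.38
eef_pos: [0.5779, 0.2889, 0.0895]
orientation: [0.648, 0.762, 0.001, 0.0]
force: [-1.4, -1.4, 6.8]
finger_gap: 0.0158
```

Contact at TCP z = 0.0895 (+6.8 N), as computed. I'll ease off 1 mm and open gently.

Call:
{"name": "play_rows", "arguments": {"rows": [[-1,[0,0,-0.08],[0,0,0]],[-1,[0,0,0],[0,0,0]],[-0.55,[0,0,0],[0,0,0]],[-0.4,[0,0,0],[0,0,0]],[-0.2,[0,0,0],[0,0,0]],[0,[0,0,0],[0,0,0]],[0,[0,0,0],[0,0,0]]]}}

```text
t: 20.97
eef_pos: [0.5777, 0.2888, 0.0889]
orientation: [0.648, 0.762, -0.0, -0.0]
force: [-0.0, 0.1, 0.4]
finger_gap: 0.0425
```

```bash
python3 -c "
from st import *
go(.578,.289,.0895,.16)
shot('scene','s18.png',(260,210,80,80),8)"
```

```text
t 20.97 pos [0.5777 0.2888 0.0889] yaw_y 0.161 z [-4.e-04 -2.e-04 -1.e+00] F [-0.   0.1  0.4] gap 0.0425 j [ 0.46  0.43 -0.12  1.02 -0.    1.87]
shift cm [ 0.01  0.04 -0.06] turn deg [-0.02  0.01  0.04]
```

View pics/s18.png

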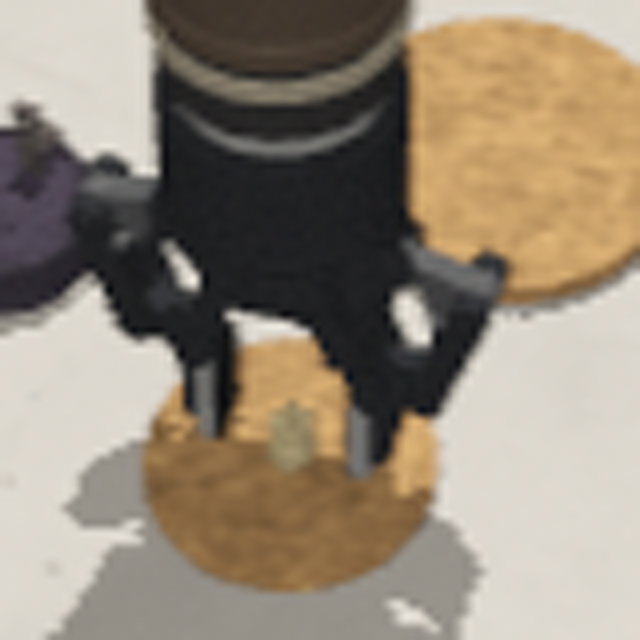

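The die stands free at crop (292,437). Retreating straight up.

Call:
{"name": "play_rows", "arguments": {"rows": [[0,[0,0,-0.8],[0,0,0]],[0,[0,0,-1.5],[0,0,0]],[0,[0,0,-2.5],[0,0,0]],[0,[0,0,-2.5],[0,0,0]],[0,[0,0,-2.5],[0,0,0]],[0,[0,0,-2.5],[0,0,0]],[0,[0,0,-2.5],[0,0,0]],[0,[0,0,0],[0,0,0]]]}}

```text
t: 21.68
eef_pos: [0.5791, 0.2895, 0.2439]
orientation: [0.648, 0.762, 0.004, 0.002]
force: [0.3, 0.9, 1.4]
finger_gap: 0.0425
```

Call:
{"name": "play_rows", "arguments": {"rows": [[0,[-3,0,0],[0,0,0]],[0,[-3,0,0],[0,0,0]],[0,[-3,0,0],[0,0,0]],[0,[-3,0,0],[0,0,0]],[0,[-3,0,0],[0,0,0]],[0,[0,0,0],[0,0,0]],[0,[0,0,0],[0,0,0]]]}}

```text
t: 22.27
eef_pos: [0.6019, 0.1393, 0.2374]
orientation: [0.649, 0.761, 0.0, -0.0]
force: [-0.7, 1.2, -0.0]
finger_gap: 0.0426
```

```bash
python3 -c "
from st import *
go(.578,.289,.0895,.16)
a=shot('scene','s19.png',(250,130,160,160),5);shot('top','t19.png',(200,140,160,120),5)
shot('scene','s20.png',(270,240,60,60),10)
print(proj('scene',[[.578,.289,.01],[.578,.289,.033]]),proj('top',[[.578,.289,.033]]))
for n in('bell','die','study_model','die_block'):
  for d in eyes.silhouettes(n,'scene')[:2]:
    ys,xs=np.nonzero(d['region']); print(n,round(d['conf'],2),d['extent'],xs.mean().round(1),ys.mean().round(1))"
```

```text
t 22.27 pos [0.6019 0.1393 0.2374] yaw_y 0.158 z [ 1.e-04  3.e-04 -1.e+00] F [-0.7  1.2 -0. ] gap 0.0426 j [0.23 0.31 0.04 1.31 0.   1.64]
shift cm [15.15 -0.   14.79] turn deg [ 0.01 -0.01 -0.12]
[[296.60799307 267.07928616]
 [296.43015214 261.63791399]] [[233.38711055 216.71977795]]
bell 0.65 [346.1, 152.3, 18.8, 19.6] 356.2 162.0
bell 0.5 [347.3, 157.4, 4.7, 14.7] 349.9 163.3
die 0.41 [291.9, 259.3, 8.2, 8.3] 296.3 264.4
study_model 0.75 [371.0, 140.3, 31.4, 21.7] 384.9 150.2
die_block 0.62 [273.8, 181.4, 23.8, 18.6] 285.4 191.3
```

View pics/s19.png

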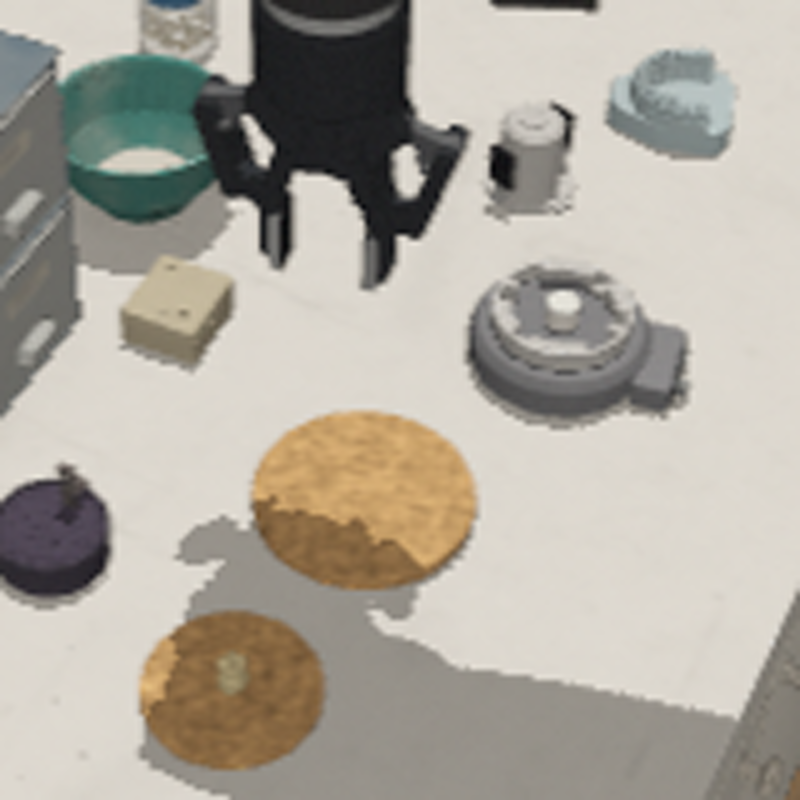

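View pics/s20.png

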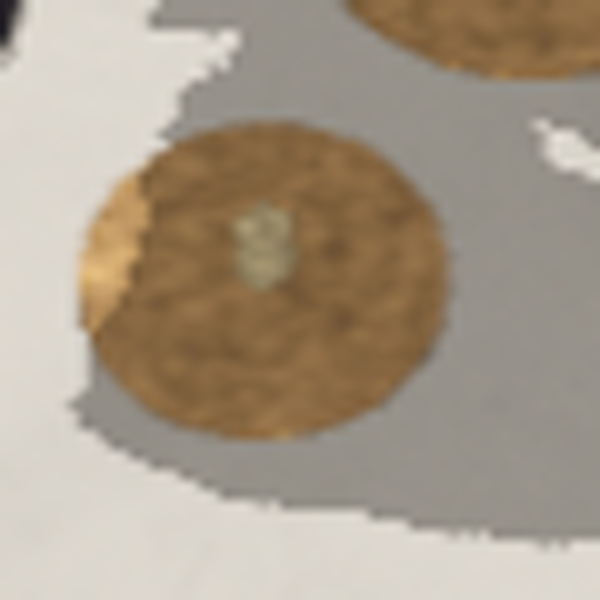

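View pics/t19.png

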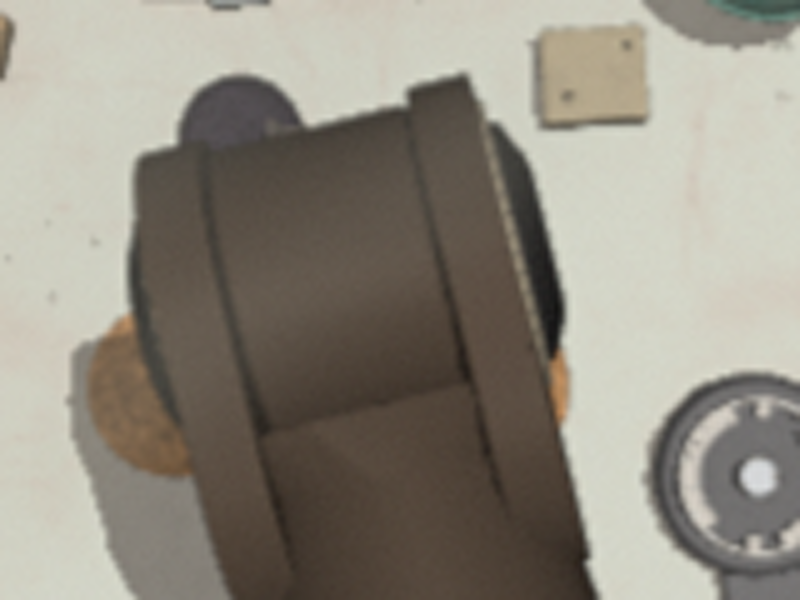

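The die stands upright at the centre of the slab, at scene (296,264). The bell stands upright at (356,162), the model and block are where they were, and the arm is clear. Handing in.

```bash
python3 -c "
from workcell import manip
print(manip.sign_off())"
```

```text
the job is handed in; nothing more can be done
None
```

The job is done and handed in at about 22.5 s of the 54 s allowed.

**Bell:** I squeezed both tabs fully in, turned the bell about 64° anticlockwise and lifted it straight off. It stands upright on open bench at about (0.604, −0.155), roughly 16 cm from the unit's centre.

**Die:** I gripped it on the plinth and stood it upright at the centre of the smaller cork slab, at about (0.578, 0.289). That slab measured 92–98 mm across, while the other measured about 122 mm.

**Last checks:**
- The final scene picture shows the die and the bell both standing and the plinth empty. The study model and die block were detected within half a pixel of where they started, and the arm was clear of everything.
- The top camera's view of the die was hidden by the arm, so the die's final upright stance rests on the scene picture alone. The network found it there with only 0.41 confidence, but at the position I expected.
- The finger gap on the die read 15.8 mm instead of the expected 13 mm. The die may have been slightly turned in the grip, but it held firmly.

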